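# Clamp the side guide, then hold the slitter cover open for a jammed card

### The arm

A 6-joint arm with a two-finger parallel gripper is mounted at the origin on the work surface. World frame = base frame: x ahead of the robot, y to its left, z up, the work surface at z = 0. Lengths are in m, angles in rad, forces in N, time in s.
With the tool pointing down it reaches from about 0.35 to 0.975 m from the base axis. Payload 17.4 kg.
Tool frame: the origin (TCP) lies midway between the tips of the shut fingers; the grasp point (between the pads) lies 19 mm behind it; z points along the fingers, y is the direction in which the jaws open and shut (so a half turn about z gives the same grasp; the last joint's range is limited). The gripper opens to 85 mm and grips with 20 to 120 N. Pads are 22 mm wide; open, the fingers measure 114 mm over their backs; the gripper's body (76 mm by 85 mm) begins 54 mm behind the grasp point. The pads swing forward as they close: fully open they stand 13 mm farther back than shut.
Start: joints at [1.271, 0.116, 1.442, -0, 1.584, -0.038], TCP at [0.175, 0.652, 0.231] pointing down, gripper open.
Joint ranges: [-2.83, 2.83], [-0.83, 2.19], [0.07, 2.5], [-1.14, 4.28], [0.01, 3], [-2.97, 2.97]. Speed limits (rad/s): [1.89, 1.89, 2.22, 3.14, 3.14, 3.14].

### API

Orientations are given as a unit quaternion [x, y, z, w].
In Python, from plant import ctrl gives the robot as it stands.
- The arm moves only by the tool arm_command, never from a script. Its argument "plan" is a list that holds one entry, the list of rows, each a list of 7 numbers: the shift along the tool's x, y, z in m, then the turn, a rotation vector about the tool's x, y, z in degrees, then the closure, from 0 (fully open) to 1 (shut). In form: [[[dx, dy, dz, ax, ay, az, claw], ...]]. A call has 1 to 12 rows; each row shifts and turns the commanded pose from where the row before left it, along the tool's axes as they then stand; what a row does not reach is not made up. A row lasts 1/10 s, in which the tool goes at most 50 mm and 8.59 degrees, less where a joint would pass 70% of its speed; a pose out of reach is approached as far as the arm can. A call is refused whole if a number of a shift passes 0.05 or a number of a turn 8.59, either way. A call with a gripper value outside its range is refused whole. The fingers move at their own pace and stop on an object; the grip force is fixed at half the most. Time passes only in rows, so rows that do not move let the fingers close. It gives the time, the measured TCP pose, the force and the opening at its end, in the units of the state.
- ctrl.state(): the state, without advancing time (a new reading comes with each control period).
- ctrl.capture(name): name is "scene" or "top"; returns a dict with "img" (384x512x3 uint8, red, green, blue), "fx", "fy", "cx", "cy" (pixels), "R" (3x3) and "t" (3): a world point X has camera coordinates R X + t. Camera axes: x right, y down, z forward; pixel columns grow to the right and rows downward; lengths in m; the calibration is good to about 2 mm. A picture is of the moment at which its call begins. There is no depth.
- ctrl.hand_in(): hands the job in, once; it reports no verdict.
The state is a dict: "time_s": time; "joint_positions": joint angles; "qvel": joint speeds; "joint_efforts": joint torques, N m; "tcp_pos": TCP position; "tool_rot": TCP orientation; "wrist_force": force on the tool from outside, world axes, zero at the start; "ft_torque": the same for the moment, N m; "grip_width": opening from 0.0 (shut) to 1.0 (fully open).
Only numpy, scipy, OpenCV 4.12 (cv2) and the standard library are available. Lean on these libraries where they do the work, as an engineer would, in place of code of your own. Each camera call takes 0.05 s, during which the arm holds its last target. There are 200 camera calls.

### The job

A tag card has jammed in the card slitter. First tighten the loose black clamp knob of the side guide (clockwise, to its stop) without shifting the guide from its setting; then lift the sprung smoked cover by its black handle until its orange pins stand in the green band of the curved stays (35 degrees open), and finish still holding it steady there, so that I can pull the card out. Leave the tumbler, the glue stick and the flower box where they are.

Things in the scene. Friction and masses are not known exactly. Their poses are not given: they have to be found in the camera images.
- slitter: desktop card slitter, fixed: grey base 370 (x) x 300 (y) mm, aluminium feed table on its robot side (-x), top 75 mm above the desk; white cheeks at y = +-140 mm, x 0 to 170 mm, 150 mm high; grey motor box on the +y side out to y = 205 mm, 140 mm high; delivery tray at +x. Origin: centre of the base's underside, on the desk; x points from the feed table to the rear hinge, z up
- clamp_knob (a joint): angle of the clamp knob (rad): 0 = fully loose, grows clockwise seen from above, 1.4 = tight against its stop. Starts between 0 and 0.4, stays where it is left, takes about 0.1 N m to turn. At 0 the wing lies along the slitter's y axis; at q it is turned q clockwise from there
- knob_grip (a point): grip point on the axis of the black wing knob, 121 mm above the desk: wing 12 mm thick, 48 mm long, from 101 to 129 mm above the desk, over a round 24 mm hub. It rides on the side guide, 120 mm in front of (-x) the slitter's origin; the guide slides along the slitter's y axis with 8 N of drag; its fence, top 96 mm above the desk, lies 60 mm to the +y side of the knob
- cover (a joint): opening angle of the smoked cover (rad): 0 = shut, 0.61 (35 degrees) = middle of the green band, which runs from 0.52 to 0.70; 1.22 = fully open. Springs and weight pull it shut: about 5 N at the handle, along its path, at 0 and 8 N in the band
- cover_hinge (a point): middle of the cover's hinge axis, along the slitter's y axis, 145 mm behind (+x) the slitter's origin, 152 mm above the desk. The cover, 150 mm deep and 250 mm wide, reaches from it towards the robot. Slotted steel stays with the green band, curved about this axis (radius 66 to 92 mm), stand on both cheeks; the cover's orange pins travel in their slots
- handle (a point): black bow handle on the cover: round bar 12 mm thick, 100 mm long, parallel to the hinge axis, its middle line 36 mm above the cover's surface. Origin: middle of the bar; with the cover shut 115 mm in front of (-x) and 40 mm above the hinge axis; it turns with the cover
- tumbler: pink drinking tumbler with a black cap, 62 mm across, 170 mm tall, loose, stands on the desk beside the slitter; leave alone. Origin: centre of its foot
- glue_stick: white glue stick with a red cap, 29 mm across, 92 mm tall, loose, standing on the desk beside the slitter; leave alone. Origin: centre of its foot
- flower_box: black open box 240 x 140 x 45 mm with pink paper flowers, loose on the desk beside the slitter; leave alone. Origin: centre of its underside

How it is judged:
On the way, in this order (a step that is already met when the one before it is completed fails the run):
1. the clamp knob is turned tight while the cover is still shut (value of joint clamp_knob above 1.2 rad and value of joint cover below 0.08 rad), for 0.2 s.
2. the cover is lifted by its handle into the green band and held steady (value of joint cover between 0.524 and 0.698 rad and contact force between the fingers and cover_handle above 1 N), for 0.5 s.
At the end, for the whole second after the job is handed in: Through the last second the fingers hold the cover by its handle, still (under 0.05 rad/s), between 30 and 40 degrees open (0.524 to 0.698 rad); the clamp knob is tight (over 1.2 of 1.4 rad); the side guide stands within 6 mm of its setting (all of step 2 and value of joint clamp_knob above 1.2 rad and velocity of joint cover between -0.05 and 0.05 rad/s and distance of knob_grip from where it was at the start of the episode below 0.006 m); the arm keeps its last pose, push and grip.
It fails at once if the side guide is pushed off its setting by more than 6 mm (distance of knob_grip from where it was at the start of the episode above 0.006 m).
It fails at once if the tumbler, the glue stick or the flower box is moved by more than 15 mm or tipped (distance of any of tumbler, glue_stick, flower_box from where it was at the start of the episode above 0.015 m or angle between any of tumbler, glue_stick's own z axis and vertical above 0.35 rad).
It also fails if it takes over 43 s, if anything falls off the work surface, if the arm or the gripper's body presses on something with over 40 N, if the wrist force passes 120 N, or if a joint passes its speed limit or range.

## Working session

There is one attempt and no reset: what is moved stays moved. The work goes in short steps, Python scripts to look and compute and a tool call to move; the robot and the scene stay as the last step left them, time stands still between calls to the robot, and variables do not carry over. Pictures are saved under pics/ and viewed, about 8 in all and at most 12, crops included, and the job is handed in when it is done.

Besides the shell and the picture viewer there is one more tool, called after "Call:" as name(argument=value, ...) on one line, values as JSON. arm_command: Moves the arm, as the interface text tells. Its arguments: {"type":"object","properties":{"plan":{"type":"array"}},"required":["plan"]}

```bash
ls; mkdir -p pics; python3 - <<'E'
from plant import ctrl
import cv2,pickle
for n in("scene","top"):
    c=ctrl.capture(n); pickle.dump(c,open(n+'.pkl','wb'))
    cv2.imwrite(f'pics/{n}0.png',cv2.resize(c['img'][:,:,::-1],(800,600),interpolation=cv2.INTER_CUBIC))
    print(n,c['fx'],c['cx'],c['cy'],c['R'],c['t'])
print(ctrl.state())
E
```

```text
pics
scene 415.17170700618743 253.88327205822804 197.35886014080188 [[-0.51615913  0.85647446  0.00559057]
 [ 0.53224854  0.32586284 -0.78136093]
 [-0.67103744 -0.400331   -0.62405436]] [ 0.21665185 -0.23193902  1.53210265]
top 377.43529471014796 257.11250200872877 199.36508728011543 [[-0.0235745  -0.99955746 -0.01814168]
 [-0.99087378  0.02577102 -0.13230651]
 [ 0.13271549  0.01485705 -0.99104282]] [0.09603712 0.57987396 1.13579827]
{'time_s': 0.1, 'joint_positions': array([ 1.27119532e+00,  1.16446903e-01,  1.44220553e+00, -1.80269221e-05,
        1.58400406e+00, -3.78036058e-02]), 'qvel': array([-0.00033727, -0.00340673, -0.00141695,  0.00024527, -0.00090521,
        0.00153768]), 'joint_efforts': array([ 1.31823042e-03, -7.33676004e+01, -6.33788252e+01, -1.13866449e-04,
        5.42493493e-03, -6.84247061e-05]), 'tcp_pos': array([0.17466622, 0.65182968, 0.23062562]), 'tool_rot': array([ 1.30525305e-01,  9.91444836e-01, -5.25880701e-04, -8.04260976e-05]), 'wrist_force': array([ 0.19220196, -0.20035051, -0.11590354]), 'ft_torque': array([ 0.01091308,  0.03965596, -0.04624411]), 'grip_width': 0.9951619361674306}
```

View pics/scene0.png

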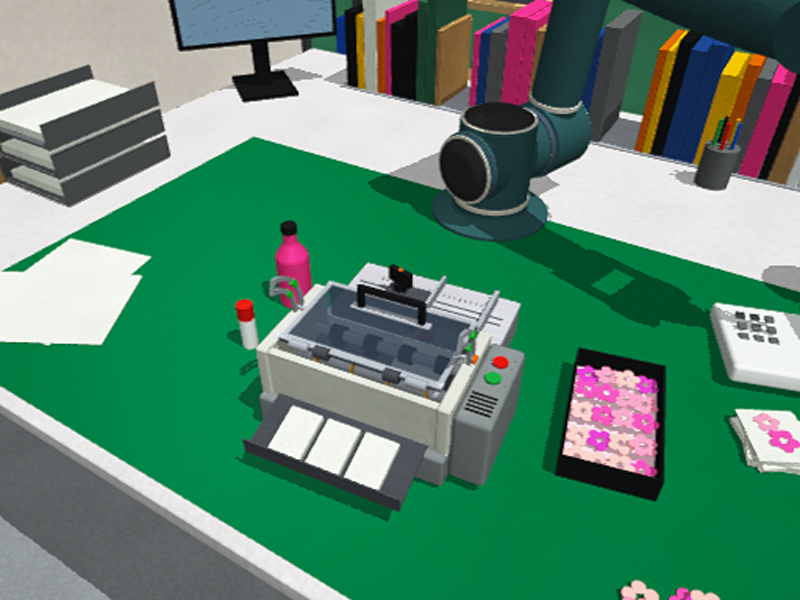

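View pics/top0.png

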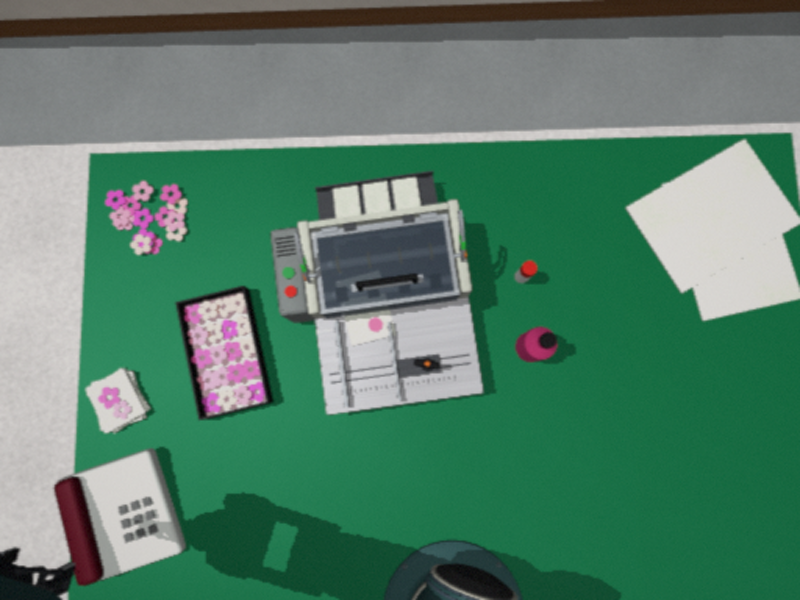

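Scene: the slitter with its cover shut; the handle is at about (392,300) and the knob at (400,278). Top: the knob is at about (428,364), the handle bar runs from (355,288) to (420,278), and the tumbler and glue stick are on the -y side. I'll enlarge both.

```bash
python3 - <<'E'
import cv2,pickle
for n,(x,y,w,h,s) in dict(top=(170,110,150,165,5),scene=(160,150,180,100,4)).items():
    i=pickle.load(open(n+'.pkl','rb'))['img'][y:y+h,x:x+w,::-1]
    s=min(800//w,600//h); print(n,s)
    cv2.imwrite(f'pics/{n}c.png',cv2.resize(i,None,fx=s,fy=s,interpolation=cv2.INTER_CUBIC))
# tight knob crop, top
i=pickle.load(open('top.pkl','rb'))['img'][215:250,250:305,::-1]
cv2.imwrite('pics/knobc.png',cv2.resize(i,None,fx=14,fy=14,interpolation=cv2.INTER_CUBIC))
E
```

```text
top 3
scene 4
```

View pics/topc.png

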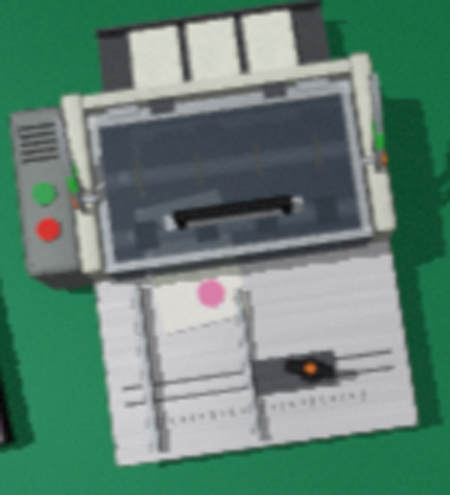

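View pics/knobc.png

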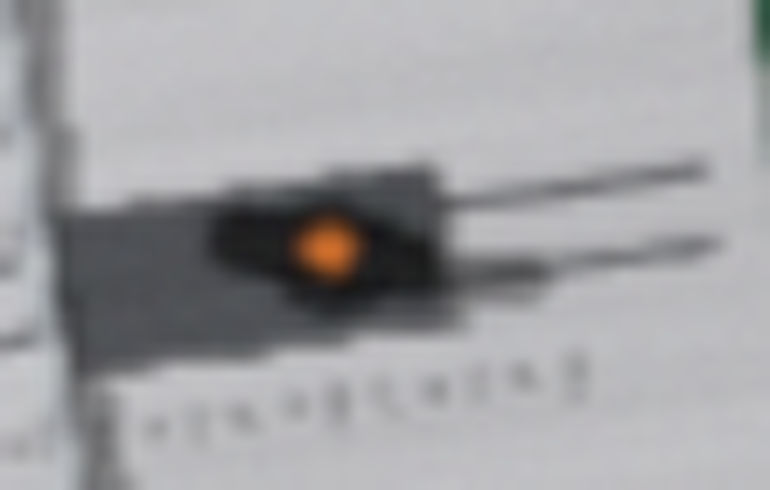

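View pics/scenec.png

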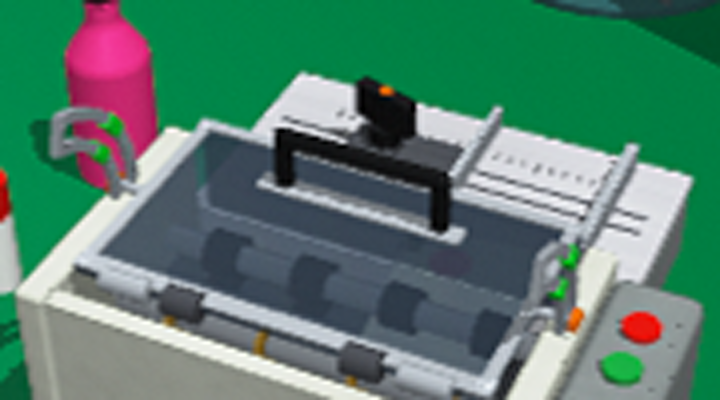

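```bash
cat > h.py <<'E'
import numpy as np,pickle
C={n:pickle.load(open(n+'.pkl','rb')) for n in('top','scene')}
def proj(n,X):
    c=C[n];p=np.asarray(c['R'])@X+c['t'];return np.array([c['fx']*p[0]/p[2]+c['cx'],c['fy']*p[1]/p[2]+c['cy']])
def ray(n,uv,z):
    c=C[n];R=np.asarray(c['R']);d=R.T@[(uv[0]-c['cx'])/c['fx'],(uv[1]-c['cy'])/c['fy'],1];o=-R.T@np.asarray(c['t']);return o+d*(z-o[2])/d[2]
E
python3 - <<'E'
from h import *
from scipy.optimize import least_squares
def cr(u,v,s,ox,oy): return np.array([(u+.5)/s-.5+ox,(v+.5)/s-.5+oy])
T=lambda u,v:cr(u,v,3,170,110); S=lambda u,v:cr(u,v,4,160,150); K=lambda u,v:cr(u,v,14,250,215)
obs=[('top',T(117,465),(-.185,.15,.075)),('top',T(417,424),(-.185,-.15,.075)),
('top',T(175,213),(.03,.05,.19)),('top',T(295,200),(.03,-.05,.19)),
('scene',S(280,135),(.03,-.05,.192)),('scene',S(447,178),(.03,.05,.192)),
('top',K(329,248),(-.12,None,.13)),('scene',S(386,91),(-.12,None,.13))]
def f(p,full=False):
    r=[]
    for n,uv,X in obs:
        y=p[3] if X[1] is None else X[1]
        c,s=np.cos(p[2]),np.sin(p[2]);W=np.array([p[0]+c*X[0]-s*y,p[1]+s*X[0]+c*y,X[2]])
        r.append(proj(n,W)-uv)
    return np.concatenate(r)
s=least_squares(f,[.7,.1,0,-.05],loss='soft_l1');print(s.x);print(f(s.x).reshape(-1,2).round(1))
p=s.x;c,sn=np.cos(p[2]),np.sin(p[2])
for nm,X in dict(knob=(-.12,p[3]),handle=(.03,0),hinge=(.145,0)).items(): print(nm,p[0]+c*X[0]-sn*X[1],p[1]+sn*X[0]+c*X[1])
for n,uv in(('top',K(329,248)),('scene',S(386,91))): print('dot',n,ray(n,uv,.13))
a=ray('top',K(215,237),.129);b=ray('top',K(440,268),.129);d=a-b;print('wing len',np.hypot(*d[:2]),'mid',(a+b)/2,'dir',np.degrees(np.arctan2(d[1],d[0]))-90,'slit yaw',np.degrees(p[2]))
for u in((535,347),(548,340)):print('tumbler cap',ray('top',cr(*u,1.5625,0,0),.17))
print('glue',ray('top',cr(530,268,1.5625,0,0),.09))
E
```

```text
[ 0.58770117  0.10201839  0.11462549 -0.05032072]
[[-0.3 -0.2]
 [ 0.1 -0.6]
 [ 1.   1.3]
 [-2.8  0.6]
 [ 0.3  0.3]
 [-2.1  0.7]
 [-0.3  0.2]
 [-0.2 -0.5]]
knob 0.47424405982843437 0.03830293870106262
handle 0.6175042987149648 0.10544963325021077
hinge 0.7317496328460202 0.1186027176521103
dot top [0.47469738 0.03734157 0.13      ]
dot scene [0.47596027 0.04006662 0.13      ]
wing len 0.045993262949085546 mid [0.47384333 0.0376645  0.129     ] dir -9.23013480461232 slit yaw 6.567556968782538
tumbler cap [ 0.49645989 -0.1512881   0.17      ]
tumbler cap [ 0.50814527 -0.17459805  0.17      ]
glue [ 0.65360977 -0.16648981  0.09      ]
```

Call:
arm_command(plan=[[[-0.032,-0.037,0,0,0,0,0.2],[-0.032,-0.037,0,0,0,0,0.2],[-0.032,-0.037,0,0,0,0,0.2],[-0.032,-0.037,0,0,0,0,0.2],[-0.032,-0.037,0,0,0,0,0.2],[-0.032,-0.037,0,0,0,0,0.2],[-0.032,-0.037,0,0,0,0,0.2],[-0.032,-0.037,0,0,0,0,0.2],[-0.032,-0.037,0,0,0,0,0.2],[-0.032,-0.037,0,0,0,0,0.2],[-0.032,-0.037,0,0,0,0,0.2],[0,0,0,0,0,0,0.2]]])

```text
time_s: 1.3
tcp_pos: [0.411, 0.1633, 0.2311]
tool_rot: [0.134, 0.991, -0.001, 0.0]
wrist_force: [-0.4, 0.4, -0.7]
grip_width: 0.804
```

Call:
arm_command(plan=[[[0,0,0,0,0,8.4,0.4],[0,0,0,0,0,8.4,0.4],[0,0,0,0,0,8.4,0.4],[0,0,0,0,0,8.4,0.4],[0,0,0,0,0,8.4,0.4],[0,0,0,0,0,8.4,0.4],[0,0,0,0,0,8.4,0.4],[0,0,0,0,0,8.4,0.4],[0,0,0,0,0,8.4,0.4],[0,0,0,0,0,8.4,0.4],[0,0,0,0,0,0,0.4]]])

```text
time_s: 2.4
tcp_pos: [0.4092, 0.1681, 0.2311]
tool_rot: [0.761, 0.649, -0.0, -0.0]
wrist_force: [-0.5, 0.6, -0.1]
grip_width: 0.603
```

Call:
arm_command(plan=[[[-0.0295,0.0212,0,0,0,0,0.4],[-0.0295,0.0212,0,0,0,0,0.4],[-0.0295,0.0212,0,0,0,0,0.4],[-0.0295,0.0212,0.02,0,0,0,0.4],[0,0,0.03,0,0,0,0.4],[0,0,0.02,0,0,0,0.4],[0,0,0,0,0,0,0.4],[0,0,0,0,0,0,0.4]]])

```text
time_s: 3.2
tcp_pos: [0.4747, 0.0382, 0.1619]
tool_rot: [0.759, 0.651, -0.0, -0.0]
wrist_force: [-0.3, -0.2, 0.8]
grip_width: 0.603
```

```bash
python3 - <<'E'
from plant import ctrl
import cv2,numpy as np
s=ctrl.state();print(s['tcp_pos'],s['tool_rot'],s['wrist_force'])
a=ctrl.capture('scene')['img'][140:230,195:315,::-1]
cv2.imwrite('pics/s1.png',cv2.resize(a,None,fx=6.6,fy=6.6,interpolation=cv2.INTER_CUBIC))
E
```

```text
[0.47471099 0.03819217 0.16192104] [ 7.59440747e-01  6.50576476e-01 -1.85654202e-05 -1.54731584e-05] [-0.28567198 -0.21798593  0.82013555]
```

View pics/s1.png

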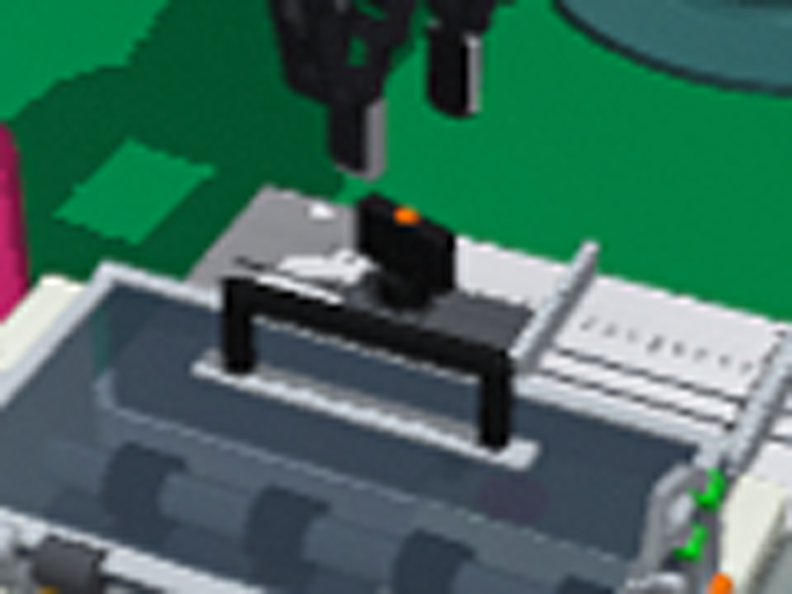

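Call:
arm_command(plan=[[[0,0,0.02,0,0,0,0.4],[0,0,0.02,0,0,0,0.4],[0,0,0.018,0,0,0,0.4],[0,0,0,0,0,0,0.6],[0,0,0,0,0,0,0.7],[0,0,0,0,0,0,0.74],[0,0,0,0,0,0,0.78],[0,0,0,0,0,0,0.78]]])

```text
time_s: 4.05
tcp_pos: [0.475, 0.038, 0.1041]
tool_rot: [0.76, 0.65, 0.0, 0.0]
wrist_force: [1.0, -0.0, 0.4]
grip_width: 0.22
```

Call:
arm_command(plan=[[[0,0,0,0,0,0,0.82],[0,0,0,0,0,0,0.85],[0,0,0,0,0,0,0.88],[0,0,0,0,0,0,0.9],[0,0,0,0,0,0,0.9]]])

```text
time_s: 4.55
tcp_pos: [0.4746, 0.038, 0.1036]
tool_rot: [0.76, 0.649, -0.0, -0.0]
wrist_force: [-4.1, 0.0, 5.8]
grip_width: 0.126
```

Call:
arm_command(plan=[[[0,0,0,0,0,5,0.9],[0,0,0,0,0,5,0.9],[0,0,0,0,0,5,0.9],[0,0,0,0,0,5,0.9],[0,0,0,0,0,5,0.9],[0,0,0,0,0,5,0.9],[0,0,0,0,0,0,0.9]]])

```text
time_s: 5.25
tcp_pos: [0.4743, 0.0381, 0.1036]
tool_rot: [0.903, 0.429, -0.0, -0.0]
wrist_force: [-7.6, 0.6, 7.0]
grip_width: 0.126
```

```bash
python3 - <<'E'
from plant import ctrl
s=ctrl.state();print(s['tcp_pos'],s['tool_rot'],s['wrist_force'],s['ft_torque'],s['grip_width'])
E
```

```text
[0.47433789 0.03811115 0.10355238] [ 9.03269852e-01  4.29072655e-01 -3.56476776e-04 -3.22870240e-04] [-7.57751265  0.56821984  6.96809957] [ 0.22353093  1.20253244 -0.07139951] 0.126125303927888
```

Call:
arm_command(plan=[[[0,0,0,0,0,5,0.9],[0,0,0,0,0,5,0.9],[0,0,0,0,0,5,0.9],[0,0,0,0,0,5,0.9],[0,0,0,0,0,5,0.9],[0,0,0,0,0,5,0.9],[0,0,0,0,0,0,0.9]]])

```text
time_s: 5.95
tcp_pos: [0.4742, 0.0383, 0.1036]
tool_rot: [0.984, 0.181, -0.001, -0.001]
wrist_force: [-9.7, 3.9, 8.2]
grip_width: 0.128
```

```bash
python3 - <<'E'
from plant import ctrl
s=ctrl.state();print(s['tcp_pos'],s['tool_rot'],s['wrist_force'],s['ft_torque'],s['grip_width'])
E
```

```text
[0.47416933 0.03831622 0.1035685 ] [ 9.83539259e-01  1.80692865e-01 -5.92647588e-04 -5.13047802e-04] [-9.69697022  3.93955158  8.19682718] [ 0.64902852  1.61132654 -0.13756062] 0.12796366985324575
```

Call:
arm_command(plan=[[[0,0,0,0,0,2,0.9],[0,0,0,0,0,2,0.9],[0,0,0,0,0,2,0.9],[0,0,0,0,0,0,0.9],[0,0,0,0,0,0,0.9]]])

```text
time_s: 6.45
tcp_pos: [0.4742, 0.0384, 0.1036]
tool_rot: [0.991, 0.131, -0.001, -0.0]
wrist_force: [-9.5, 2.7, 9.1]
grip_width: 0.128
```

```bash
python3 - <<'E'
from plant import ctrl
s=ctrl.state();print(s['tcp_pos'],s['tool_rot'],s['wrist_force'],s['ft_torque'],s['grip_width'])
E
```

```text
[0.47416111 0.03839161 0.10355735] [ 9.91387916e-01  1.30955624e-01 -6.34137222e-04 -4.72482273e-04] [-9.50139569  2.65707283  9.10420575] [0.66191971 1.67875503 0.66648281] 0.12801904158541894
```

Call:
arm_command(plan=[[[0,0,0,0,0,0,0.7],[0,0,0,0,0,0,0.5],[0,0,0,0,0,0,0.4],[0,0,0,0,0,0,0.4],[0,0,-0.02,0,0,0,0.4],[0,0,-0.03,0,0,0,0.4],[0,0,-0.04,0,0,0,0.4],[0,0,-0.05,0,0,0,0.4],[0,0,-0.03,0,0,0,0.4],[0,0,0,0,0,-8.2,0.3],[0,0,0,0,0,-8.2,0.3]]])

```text
time_s: 7.55
tcp_pos: [0.475, 0.0379, 0.2744]
tool_rot: [0.962, 0.273, 0.001, 0.0]
wrist_force: [0.3, -0.4, -0.7]
grip_width: 0.7
```

Call:
arm_command(plan=[[[0,0,0,0,0,-8.2,0.3],[0,0,0,0,0,-8.2,0.3],[0,0,0,0,0,-8.2,0.3],[0,0,0,0,0,-8.2,0.3],[0,0,0,0,0,-8.2,0.3],[0,0,0,0,0,-8.2,0.3],[0,0,0,0,0,-8.2,0.3],[0,0,0,0,0,-8.2,0.3],[0,0,0,0,0,0,0.3]]])

```text
time_s: 8.45
tcp_pos: [0.4747, 0.0379, 0.2733]
tool_rot: [0.662, 0.75, -0.0, 0.0]
wrist_force: [0.0, 0.4, 0.0]
grip_width: 0.704
```

```bash
python3 - <<'E'
from plant import ctrl
import cv2,numpy as np
from h import *
s=ctrl.state();print(s['tcp_pos'],s['tool_rot'],s['wrist_force'])
a=ctrl.capture('scene')['img'][150:250,200:320,::-1]
cv2.imwrite('pics/s2.png',cv2.resize(a,None,fx=6,fy=6,interpolation=cv2.INTER_CUBIC))
E
```

```text
[0.47471295 0.03791597 0.27326039] [ 6.61664570e-01  7.49799971e-01 -1.22651765e-05  1.47240319e-05] [0.04339393 0.40949759 0.03185767]
```

View pics/s2.png

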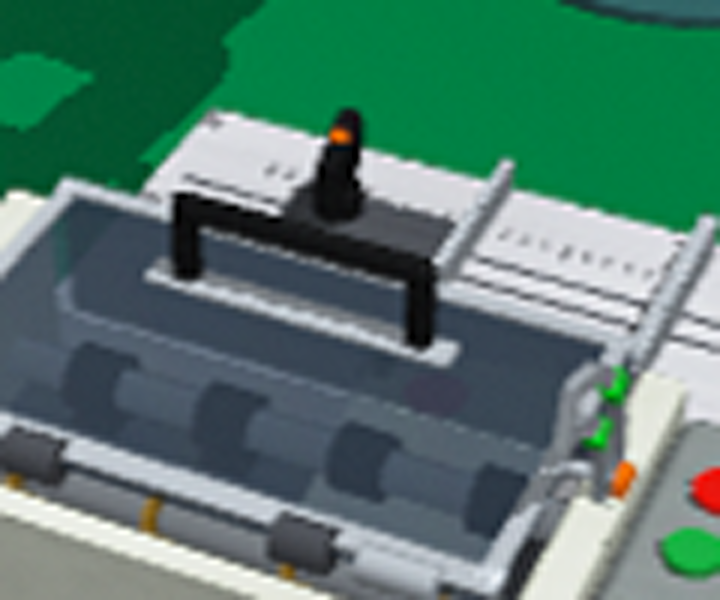

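Knob dot unmoved (256.8,172.5 against 256.5,172.8 before); the wing now lies along x and the cover is still shut. On to the handle.

Call:
arm_command(plan=[[[0.0123,0.0375,0,0,0,0,0.3],[0.0123,0.0375,0,0,0,0,0.3],[0.0123,0.0375,0,0,0,0,0.3],[0.0123,0.0375,0,0,0,0,0.3],[0,0,0.025,0,0,0,0.3],[0,0,0.025,0,0,0,0.3],[0,0,0.02,0,0,0,0.3],[0,0,0.015,0,0,0,0.3],[0,0,0.015,0,0,0,0.3],[0,0,0,0,0,0,0.4]]])

```text
time_s: 9.5
tcp_pos: [0.6169, 0.1049, 0.1713]
tool_rot: [0.663, 0.748, -0.001, -0.001]
wrist_force: [-0.1, -0.2, 1.0]
grip_width: 0.602
```

Call:
arm_command(plan=[[[0,0,0,0,0,0,0.6],[0,0,0,0,0,0,0.7],[0,0,0,0,0,0,0.75],[0,0,0,0,0,0,0.8],[0,0,0,0,0,0,0.85],[0,0,0,0,0,0,0.9],[0,0,0,0,0,0,0.95],[0,0,0,0,0,0,1]]])

```text
time_s: 10.3
tcp_pos: [0.6178, 0.1051, 0.1737]
tool_rot: [0.663, 0.749, 0.0, 0.0]
wrist_force: [2.4, 0.7, 2.0]
grip_width: 0.114
```

```bash
python3 - <<'E'
from plant import ctrl
import cv2,numpy as np
s=ctrl.state();print(s['tcp_pos'],s['tool_rot'],s['wrist_force'],s['grip_width'])
a=ctrl.capture('scene')['img'][150:250,200:320,::-1]
cv2.imwrite('pics/s3.png',cv2.resize(a,None,fx=6,fy=6,interpolation=cv2.INTER_CUBIC))
E
```

```text
[0.61779251 0.10509666 0.17368998] [6.62636338e-01 7.48941193e-01 3.10938173e-04 2.75345105e-04] [2.42117423 0.71692008 2.0202734 ] 0.11362683095198006
```

View pics/s3.png

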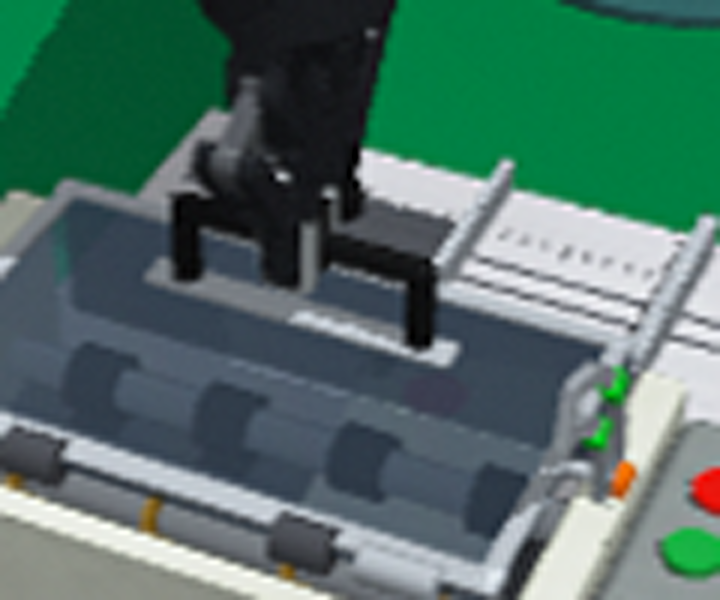

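The pads straddle the bar at about (290,250). Lifting along the arc in half-steps of 5°.

Call:
arm_command(plan=[[[0,0.0019,-0.0049,0,0,0,1],[0,0.002,-0.005,0,0,0,1],[0,0.0023,-0.0048,0,0,0,1],[0,0.0025,-0.0047,0,0,0,1],[0,0.0027,-0.0046,0,0,0,1],[0,0.0028,-0.0045,0,0,0,1],[0,0.0031,-0.0044,0,0,0,1],[0,0.0033,-0.0042,0,0,0,1],[0,0,0,0,0,0,1]]])

```text
time_s: 11.25
tcp_pos: [0.6375, 0.1074, 0.2114]
tool_rot: [0.663, 0.749, -0.001, -0.001]
wrist_force: [-14.4, -3.3, 0.1]
grip_width: 0.111
```

Call:
arm_command(plan=[[[0,0.0035,-0.0041,0,0,0,1],[0,0.0036,-0.0039,0,0,0,1],[0,0.0038,-0.0037,0,0,0,1],[0,0.004,-0.0035,0,0,0,1],[0,0.0041,-0.0033,0,0,0,1],[0,0.0042,-0.0032,0,0,0,1],[0,0,0,0,0,0,1],[0,0,0,0,0,0,1],[0,0,0,0,0,0,1]]])

```text
time_s: 12.15
tcp_pos: [0.6599, 0.11, 0.2345]
tool_rot: [0.663, 0.749, -0.001, -0.0]
wrist_force: [-21.9, -4.9, 11.9]
grip_width: 0.116
```

```bash
python3 - <<'E'
from plant import ctrl
import cv2,numpy as np
s=ctrl.state();print(s['tcp_pos'],s['tool_rot'],s['wrist_force'],s['ft_torque'],s['grip_width'])
i=ctrl.capture('scene')['img'][:,:,::-1]
f=lambda y,x:cv2.resize(i[y:y+60,x:x+60],(400,400),interpolation=cv2.INTER_CUBIC)
a=np.hstack([f(160,165),f(190,265)])
b=cv2.resize(i[130:260,150:340],(800,547))[:, :]
cv2.imwrite('pics/s4.png',a); cv2.imwrite('pics/s5.png',b)
E
```

```text
[0.65988215 0.10999614 0.23450983] [ 6.62681293e-01  7.48900876e-01 -8.85952218e-04 -4.43501240e-04] [-21.89383063  -4.88549788  11.91320896] [-0.86590088  3.87056104 -0.02949332] 0.11644779172250203
```

View pics/s4.png

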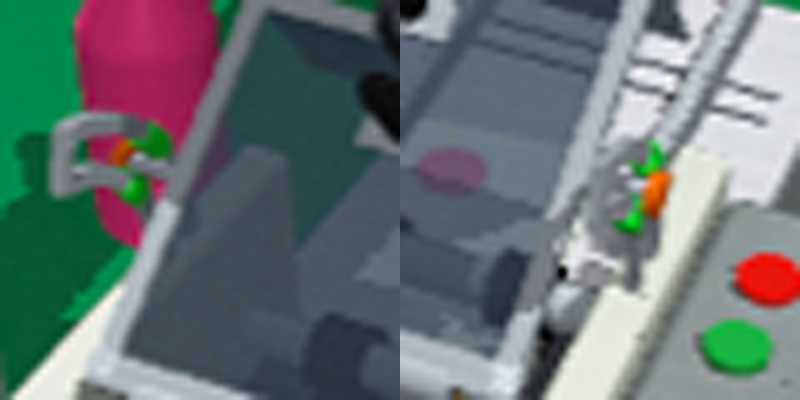

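View pics/s5.png

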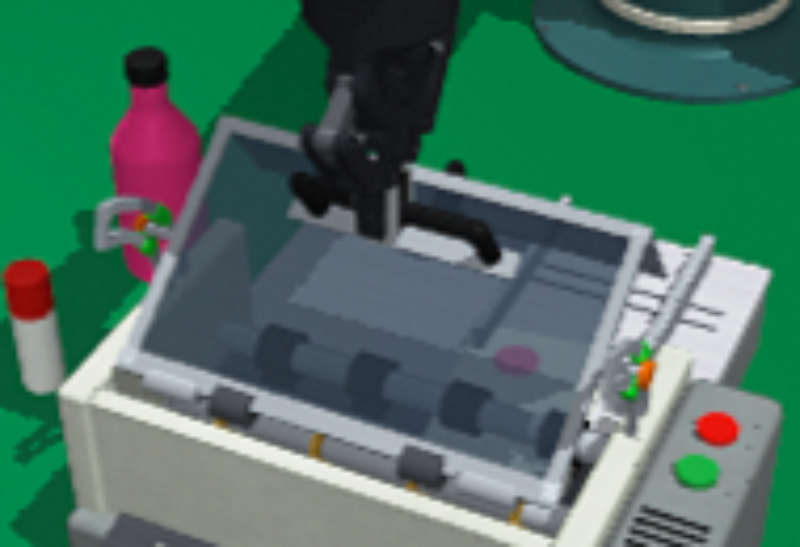

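Both orange pins sit between the green marks, at (120,152) and (655,195). From the TCP shift the angle comes to about 35°. I'll hold it there, then hand in.

Call:
arm_command(plan=[[[0,0,0,0,0,0,1],[0,0,0,0,0,0,1],[0,0,0,0,0,0,1],[0,0,0,0,0,0,1],[0,0,0,0,0,0,1],[0,0,0,0,0,0,1],[0,0,0,0,0,0,1],[0,0,0,0,0,0,1]]])

```text
time_s: 13.0
tcp_pos: [0.6599, 0.11, 0.2345]
tool_rot: [0.663, 0.749, -0.001, -0.0]
wrist_force: [-22.5, -5.3, 12.4]
grip_width: 0.114
```

```bash
python3 - <<'E'
from plant import ctrl
s=ctrl.state();print(s['time_s'],s['tcp_pos'],s['wrist_force'],s['grip_width'],abs(s['qvel']).max())
print(ctrl.hand_in())
E
```

```text
13.0 [0.65985604 0.11003191 0.23451326] [-22.53179083  -5.34882039  12.44498242] 0.113801027113516 0.001774760941333902
the job is handed in; nothing more can be done
None
```

I tightened the clamp knob clockwise to its stop, then lifted the cover by its handle to about 35° and handed in at 13.0 s with the arm still holding it there. No verdict was reported.

- **Knob:** The torque jumped from about -0.14 to +0.67 N m at the end of the turn, which I took as the stop. A picture afterwards shows the wing along the slitter's x axis.
- **Side guide:** The knob's orange dot was within about 0.3 px of where it started, so the guide had not moved. I checked this before lifting the cover. The arm's last view hides most of the knob.
- **Cover:** Both orange pins stand between the green marks. The tool's shift along the arc also gives about 35°.
- **Hold:** The arm was still over the last 0.8 s, with the bar gripped. The wrist force was about 26 N, more than the cover's 8 N pull, because the arm's path did not quite match the handle's arc. That is well under the 120 N limit.
- **Tumbler, glue stick and flower box:** The tumbler and glue stick stood upright in the last picture, and nothing came near the flower box. I did not measure their positions again.

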